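# Tip the long dressing stone out of its holder

## Task

Take the long grey dressing stone out of its wooden holder and lay it flat in the middle of the black rubber mat. The pocket leaves no room for fingers, so first press down the end of the stone at the holder's open end: the stone seesaws, its other end comes up and stays up to be gripped by its sides. Leave the square stone in its own holder.

Things in the scene. Friction and masses are not known exactly. Their poses are not given: they have to be found in the camera images.
- stone_mid (a point): centre of the long grey dressing stone, 120 (x) x 50 x 26 mm, about 0.33 kg; z up out of its top, +x towards the holder's open end. Starts level, top 1 mm below the rim, centre 3 mm on the -x side of the holder's origin. A few N on top, 35 to 50 mm from its centre towards +x, rock it (that spot sinks 15 to 25 mm); it then stays tipped 28 degrees, its -x end up to 25 mm above the rim, sides free there
- holder: fixed dark wooden holder, x -74 to +70 mm, 78 mm wide, 65 mm high; origin on its underside, z up, +x to its open end, away from the robot. Side walls 12 mm thick, 2 mm from the stone, and a closed -x end, all 65 mm high; only a low lip at +x. Pocket floor level at height 38 mm up to x = 0, then sloping down 28 degrees. The tipped stone stands highest above the rim about x = -43 mm
- mat: fixed black rubber mat, 200 (x) x 150 (y) x 8 mm; origin at the centre of its underside, its top is 8 mm higher.
- square_mid (a point): centre of the square grey stone, 64 x 64 x 28.5 mm, which lies in a second dark wooden holder, 100 x 100 x 45 mm, closed all round; bystander, to be left there.
Mind the look-alikes: they are no part of the job. Leave any yellow look-alike of the part that bears stone_mid alone. Several things have the shape of the mat; the one meant has the colours described above.

How it is judged:
By the outcome, as a careful person would: the job done as asked, in the order asked, and still so for the second after the job is handed in, with the robot touching nothing.
It also fails if it takes over 54 s, if anything falls off the work surface, if the arm or the gripper's body presses on something with over 40 N, if the wrist force passes 120 N, or if a joint passes its speed limit or range.

## Robot

A 6-joint arm with a two-finger parallel gripper is mounted at the origin on the work surface. World frame = base frame: x ahead of the robot, y to its left, z up, the work surface at z = 0. Lengths are in mm, angles in rad, forces in N, time in s.
With the tool pointing down it reaches from about 350 to 875 mm from the base axis. Payload 4.2 kg.
Tool frame: the origin (TCP) lies midway between the tips of the shut fingers; the grasp point (between the pads) lies 19 mm behind it (arm.tcp_to_grasp is the distance from the TCP to the grasp point, in mm); z points along the fingers, y is the line along which they close (so a half turn about z gives the same grasp; the last joint's range is limited). The gripper opens to 85 mm and grips with 20 to 120 N. Pads are 22 mm wide; open, the fingers measure 114 mm over their backs; the gripper's body (76 mm by 85 mm) begins 54 mm behind the grasp point. The pads swing forward as they close: fully open they stand 13 mm farther back than shut.
Start: joints at [1.572, 0.385, 0.008, 0, -1.194, -0.259], TCP at [159.314, 604.333, 231.312] pointing down, gripper open.
Joint ranges: [-3.14, 3.14], [-1.21, 2.06], [-1.07, 1.41], [-3.16, 2.05], [-2.99, -0.16], [-3.1, 3.1]. Speed limits (rad/s): [2.79, 2.79, 3.14, 3.14, 3.14, 3.14].

## Interface

Orientations are given as a unit quaternion [x, y, z, w].
In Python, from bench import arm, imaging, job, models gives the robot as it stands.
- The arm moves only by the tool arm_command, never from a script. Its argument "rows" is a list of rows, each an object with "grip": the opening, from 0 (shut) to 1 (fully open); "linear": the shift along the tool's x, y, z in mm, a list of three; "rot": the turn, a rotation vector about the tool's x, y, z in rad, a list of three. In form: [{"grip": grip, "linear": [tx, ty, tz], "rot": [rx, ry, rz]}, ...]. A call has 1 to 10 rows; each row is the pose to reach, as a shift and turn from the pose commanded when the call began, along the tool's axes at that moment; what a row does not reach only later rows make up. A row lasts 1/8 s, in which the tool goes at most 62.5 mm and 10.7 degrees, less where a joint would pass 70% of its speed; a pose out of reach is approached as far as the arm can. A call with a gripper value outside its range is refused whole. The fingers move at their own pace and stop on an object; the grip force is fixed at half the most. Time passes only in rows, so rows that repeat a pose let the fingers close. It gives the time, the measured TCP pose, the force, the opening and the grip force at its end, in the units of the state.
- arm.read_state(): the state, without advancing time (a new reading comes with each control period).
- imaging.get_image(name): name is "scene" or "top"; returns a dict with "frame" (384x512x3 uint8, red, green, blue), "fx", "fy", "cx", "cy" (pixels), "extrinsics" (4x4, takes a point from world to camera coordinates). Camera axes: x right, y down, z forward; pixel columns grow to the right and rows downward; lengths in mm; the calibration is good to about 2 mm. A picture is of the moment at which its call begins. There is no depth.
- job.job_done(): hands the job in; it is judged then, once.
Trained networks look in a picture, given as the dict that the camera call returned (one of the last four; its "shot" number tells which), for a name from the list of things; names that differ only in an ending like _2 or _b are one class to them, and where a whole thing is asked for, a point or a joint stands for the part that bears it (a point fixed in the world has none). Each returns a list of dicts, best first, with "score" (0 to 1); they miss things now and then, are a little off and sometimes report something else, mostly with a low value. They report only what shows in the picture. A call takes as long as a camera call. They do not tell look-alikes from the thing itself.
- models.spot_in(picture, query): "rect" ([left, top, right, bottom] in pixels, round what is visible of it).
- models.tip_of(picture, query): "pixel" ([column, row] in pixels: a listed point, or the origin of a listed thing).
The state is a dict: "clock": time; "joints": joint angles; "joint_vel": joint speeds; "joint_efforts": joint torques, N m; "position": TCP position; "ee_rot": TCP orientation; "contact_force": force on the tool from outside, world axes, zero at the start; "wrist_torque": the same for the moment, N m; "gripper_width": finger opening in mm; "grasp_force": force on a finger pad.
Only numpy, scipy, OpenCV 4.12 (cv2) and the standard library are available. Lean on these libraries where they do the work, as an engineer would, in place of code of your own. Each camera call takes 0.05 s, during which the arm holds its last target. There are 200 camera calls.

## Working session

There is one attempt and no reset: what is moved stays moved. The work goes in short steps, Python scripts to look and compute and a tool call to move; the robot and the scene stay as the last step left them, time stands still between calls to the robot, and variables do not carry over. Pictures are saved under pics/ and viewed, at most 10 in all, crops included, and the job is handed in when it is done.

Besides the shell and the picture viewer there is one more tool, called after ">>>" by a JSON object that holds its "method" and its "body", one argument or row to a line. arm_command: Moves the arm, as the interface text tells. Its arguments: {"type":"object","properties":{"rows":{"type":"array"}},"required":["rows"]}

```bash
mkdir -p pics; ls; cat > h.py <<'E'
import numpy as np, cv2
from bench import arm, imaging, job, models
def ray(im,px):
    E=np.array(im["extrinsics"]);R=E[:3,:3];t=E[:3,3]
    d=R.T@np.array([(px[0]-im["cx"])/im["fx"],(px[1]-im["cy"])/im["fy"],1.]);return -R.T@t,d
def at(im,px,z):
    c,d=ray(im,px);return c+d*(z-c[2])/d[2]
def proj(im,p):
    E=np.array(im["extrinsics"]);q=E[:3,:3]@np.array(p,float)+E[:3,3];return np.array([im["fx"]*q[0]/q[2]+im["cx"],im["fy"]*q[1]/q[2]+im["cy"]])
def save(im,n,crop=None,s=1):
    f=im["frame"][:,:,::-1]
    if crop: f=f[crop[1]:crop[3],crop[0]:crop[2]]
    cv2.imwrite("pics/"+n,cv2.resize(f,None,fx=s,fy=s,interpolation=cv2.INTER_CUBIC))
E
python3 - <<'E'
from h import *
ims={n:imaging.get_image(n) for n in("scene","top")}
for n,im in ims.items():
    save(im,n+"0.png",s=1.5); print(n,ray(im,(256,192))[0].round(),im["fx"])
    for q in("stone_mid","holder","mat","square_mid"):
        print(q,[(np.round(d["pixel"]).tolist(),round(d["score"],2),at(im,d["pixel"],{"stone_mid":51,"holder":0,"mat":0,"square_mid":20}[q]).round().tolist()) for d in models.tip_of(im,q)], [(np.round(d["rect"]).tolist(),round(d["score"],2)) for d in models.spot_in(im,q)])
s=arm.read_state();print(s)
E
```

```text
pics
scene [804. 291. 787.] 359.3981510669352
stone_mid [([163.0, 180.0], 0.87, [550.0, -281.0, 51.0]), ([139.0, 154.0], 0.68, [537.0, -404.0, 51.0]), ([225.0, 161.0], 0.59, [392.0, -213.0, 51.0])] [([139.0, 160.0, 188.0, 200.0], 0.97), ([120.0, 136.0, 159.0, 175.0], 0.84), ([204.0, 143.0, 245.0, 179.0], 0.8)]
holder [([164.0, 194.0], 0.72, [557.0, -282.0, 0.0])] [([132.0, 157.0, 194.0, 217.0], 0.93)]
mat [([340.0, 330.0], 0.92, [520.0, 272.0, 0.0]), ([403.0, 254.0], 0.92, [268.0, 277.0, 0.0])] [([357.0, 212.0, 449.0, 304.0], 0.86), ([283.0, 278.0, 397.0, 384.0], 0.58)]
square_mid [([251.0, 237.0], 0.74, [498.0, -13.0, 20.0])] [([233.0, 220.0, 274.0, 254.0], 0.97)]
top [ 316.  -92. 1348.] 440.9930706124501
stone_mid [([327.0, 151.0], 0.97, [540.0, -283.0, 51.0]), ([380.0, 158.0], 0.93, [515.0, -438.0, 51.0]), ([319.0, 210.0], 0.65, [363.0, -253.0, 51.0])] [([296.0, 202.0, 336.0, 219.0], 0.97), ([364.0, 139.0, 394.0, 176.0], 0.95), ([318.0, 128.0, 335.0, 170.0], 0.68)]
holder [([320.0, 149.0], 0.56, [554.0, -268.0, 0.0])] [([309.0, 125.0, 342.0, 176.0], 0.8)]
mat [([146.0, 249.0], 0.5
[... 263 characters left out ...]
nts': array([ 1.57160771e+00,  3.84710385e-01,  7.88534971e-03, -4.08876420e-05,
       -1.19401458e+00, -2.58604582e-01]), 'joint_vel': array([ 0.00045699, -0.00174134, -0.00061638, -0.00133129, -0.00035068,
       -0.00160771]), 'joint_efforts': array([ 1.84501323e-04, -3.92074943e+01,  1.88616854e+01,  4.19062972e+00,
       -3.06518805e-04, -1.39219409e-06]), 'position': array([159.29839732, 604.32138376, 231.29398074]), 'ee_rot': array([ 9.91703361e-01, -1.28547434e-01, -1.60501185e-05,  2.39229474e-05]), 'contact_force': array([-0.49633322, -0.65057367, -0.51480688]), 'wrist_torque': array([-0.03160848,  0.03106513,  0.01757251]), 'grasp_force': 0.0, 'gripper_width': 85.33597065149053}
```

View images.

View pics/scene0.png

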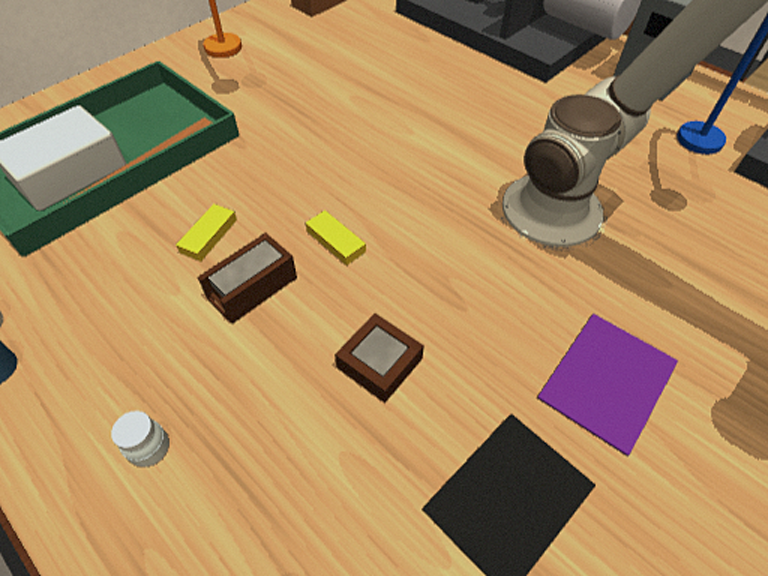

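View pics/top0.png

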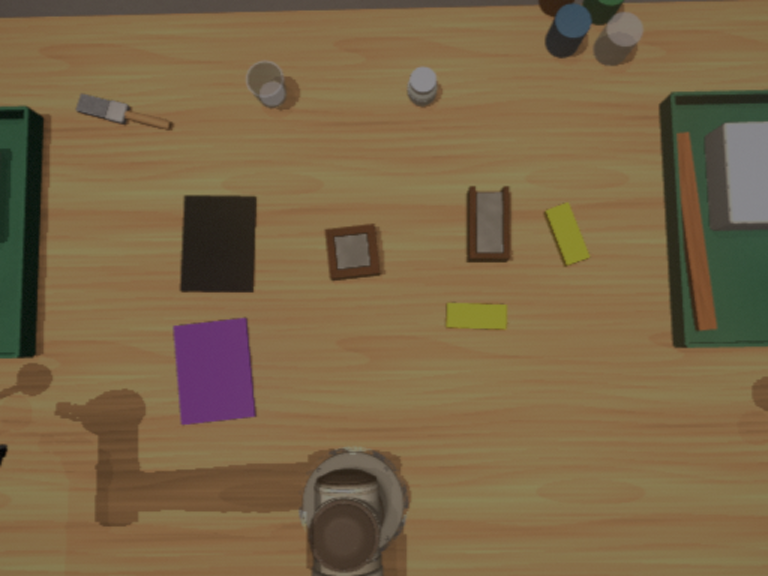

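The scene and top pictures show the long stone in its dark holder (top px ~(326,148), open end at the far side), the yellow decoys beside it, the square stone, the black mat (top px ~(145,163)) and a purple look-alike nearer the robot. Next I'll fit the outlines.

```bash
python3 - <<'E'
from h import *
for n in("top","scene"):
    im=imaging.get_image(n); hsv=cv2.cvtColor(im["frame"],cv2.COLOR_RGB2HSV)
    for q,z,box in(("stone",64,{"top":(305,118,350,180),"scene":(128,150,200,215)}[n]),("mat",8,{"top":(105,120,185,205),"scene":(270,265,400,384)}[n])):
        l,t,r,b=box; h=hsv[t:b,l:r].astype(int)
        m=((h[:,:,1]<70)&(h[:,:,2]>70)) if q=="stone" else (h[:,:,2]<60)
        k,lab,st,ce=cv2.connectedComponentsWithStats(m.astype(np.uint8)); i=1+np.argmax(st[1:,4])
        c=max(cv2.findContours((lab==i).astype(np.uint8),cv2.RETR_EXTERNAL,cv2.CHAIN_APPROX_NONE)[0],key=len)[:,0]+[l,t]
        P=np.array([at(im,p,z)[:2] for p in c],np.float32); print(n,q,st[i],c.min(0),c.max(0),cv2.minAreaRect(P),cv2.boxPoints(cv2.minAreaRect(P)).round().tolist())
E
```

```text
top stone [ 13  10  18  40 671] [318 128] [335 167] ((547.752197265625, -277.68212890625), (49.82554244995117, 116.15445709228516), 88.92545318603516) [[489.0, -302.0], [605.0, -304.0], [606.0, -254.0], [490.0, -252.0]]
top mat [  16   11   49   64 2968] [121 131] [169 194] ((522.9453735351562, 271.65185546875), (146.68605041503906, 195.8116912841797), 88.11508178710938) [[423.0, 202.0], [618.0, 195.0], [623.0, 342.0], [428.0, 348.0]]
scene stone [ 11  10  49  37 743] [139 160] [187 196] ((545.7957153320312, -278.56170654296875), (52.093017578125, 120.14590454101562), 88.29895782470703) [[485.0, -303.0], [605.0, -306.0], [607.0, -254.0], [487.0, -251.0]]
scene mat [  12   12  115  107 6888] [282 277] [396 383] ((524.5972900390625, 271.7948303222656), (148.51248168945312, 199.04571533203125), 88.12432098388672) [[423.0, 201.0], [622.0, 194.0], [626.0, 343.0], [428.0, 349.0]]
```

```bash
cat >> h.py <<'E'
from scipy.spatial.transform import Rotation as Ro
H=np.array([549.5,-278.,0]); HY=-1.5   # holder origin, yaw deg
MAT=np.array([524.,271.5,0]); MY=-1.9
def hol(x,y,z,base=H,yaw=HY): return base+Ro.from_euler("z",yaw,degrees=True).apply([x,y,z])
def tool(yaw,tilt=0):  # tool x ~ world x; tilt>0: tool axis along normal of a stone whose +x end is down
    return Ro.from_euler("z",yaw,degrees=True)*Ro.from_euler("y",tilt,degrees=True)*Ro.from_euler("x",180,degrees=True)
def to(p,R):
    s=arm.read_state(); R0=Ro.from_quat(s["ee_rot"])
    print("lin",R0.inv().apply(p-s["position"]).round(1).tolist(),"rot",(R0.inv()*R).as_rotvec().round(3).tolist(),"clock",s["clock"],"pos",s["position"].round(1))
E
python3 - <<'E'
from h import *
to(hol(41,0,110),tool(HY))
E
```

```text
lin [642.1, 744.3, 121.3] rot [-0.0, -0.0, -0.232] clock 1.0 pos [159.3 604.3 231.3]
```

>>> {"method": "arm_command", "body": {
  "rows": [
    {"grip":0,"linear":[642,744,50],"rot":[0,0,-0.232]},
    {"grip":0,"linear":[642,744,50],"rot":[0,0,-0.232]},
    {"grip":0,"linear":[642,744,50],"rot":[0,0,-0.232]},
    {"grip":0,"linear":[642,744,50],"rot":[0,0,-0.232]},
    {"grip":0,"linear":[642,744,50],"rot":[0,0,-0.232]},
    {"grip":0,"linear":[642,744,50],"rot":[0,0,-0.232]},
    {"grip":0,"linear":[642,744,50],"rot":[0,0,-0.232]},
    {"grip":0,"linear":[642,744,50],"rot":[0,0,-0.232]},
    {"grip":0,"linear":[642,744,50],"rot":[0,0,-0.232]},
    {"grip":0,"linear":[642,744,50],"rot":[0,0,-0.232]}
  ]
}}

```text
clock: 2.25
position: [434.0, 41.6, 200.1]
ee_rot: [1.0, -0.013, 0.001, -0.0]
contact_force: [0.2, 0.8, 0.4]
gripper_width: -0.1
grasp_force: 0.0
```

```bash
python3 -c "
from h import *
to(hol(41,0,90),tool(HY))"
```

```text
lin [164.4, 316.7, 110.2] rot [-0.001, -0.002, 0.001] clock 2.25 pos [434.   41.6 200.1]
```

>>> {"method": "arm_command", "body": {
  "rows": [
    {"grip":0,"linear":[164,317,50],"rot":[0,0,0]},
    {"grip":0,"linear":[164,317,50],"rot":[0,0,0]},
    {"grip":0,"linear":[164,317,50],"rot":[0,0,0]},
    {"grip":0,"linear":[164,317,50],"rot":[0,0,0]},
    {"grip":0,"linear":[164,317,50],"rot":[0,0,0]},
    {"grip":0,"linear":[164,317,50],"rot":[0,0,0]},
    {"grip":0,"linear":[164,317,110],"rot":[0,0,0]},
    {"grip":0,"linear":[164,317,110],"rot":[0,0,0]},
    {"grip":0,"linear":[164,317,110],"rot":[0,0,0]}
  ]
}}

```text
clock: 3.38
position: [589.9, -277.8, 91.3]
ee_rot: [1.0, -0.012, 0.001, 0.001]
contact_force: [0.2, 0.1, 1.1]
gripper_width: -0.0
grasp_force: 0.0
```

```bash
python3 -c "
from h import *
to(hol(41,0,90),tool(HY))
im=imaging.get_image('scene');a=im['frame'][120:240,100:240]
b=imaging.get_image('top')['frame'][90:210,270:410]
im={'frame':np.hstack([a,b])};save(im,'press.png',s=2.8)"
```

```text
lin [0.6, 1.2, 1.3] rot [0.001, -0.002, 0.002] clock 3.375 pos [ 589.9 -277.8   91.3]
```

View pics/press.png

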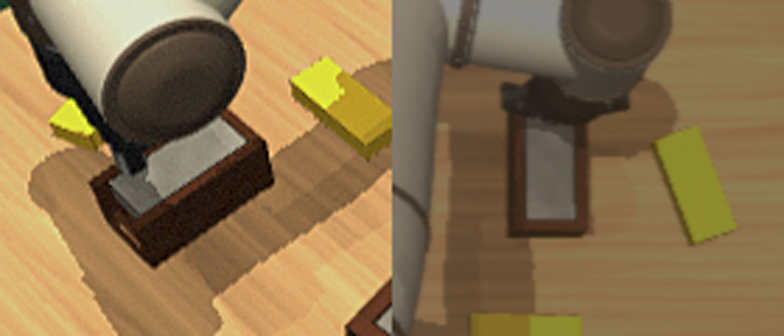

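The shut fingers hang over the stone near the holder's open end (left panel ~(130,165)), centred between the side walls. I'll press down in small steps.

>>> {"method": "arm_command", "body": {
  "rows": [
    {"grip":0,"linear":[0,1,12],"rot":[0,0,0]},
    {"grip":0,"linear":[0,1,20],"rot":[0,0,0]},
    {"grip":0,"linear":[0,1,25],"rot":[0,0,0]},
    {"grip":0,"linear":[0,1,28],"rot":[0,0,0]},
    {"grip":0,"linear":[0,1,30],"rot":[0,0,0]},
    {"grip":0,"linear":[0,1,32],"rot":[0,0,0]},
    {"grip":0,"linear":[0,1,34],"rot":[0,0,0]},
    {"grip":0,"linear":[0,1,36],"rot":[0,0,0]}
  ]
}}

```text
clock: 4.47
position: [588.8, -278.7, 53.4]
ee_rot: [1.0, -0.013, -0.0, -0.0]
contact_force: [0.5, 0.2, 0.1]
gripper_width: 0.2
grasp_force: 0.0
```

>>> {"method": "arm_command", "body": {
  "rows": [
    {"grip":0,"linear":[0,0,1],"rot":[0,0,0]},
    {"grip":0,"linear":[0,0,2],"rot":[0,0,0]},
    {"grip":0,"linear":[0,0,3],"rot":[0,0,0]},
    {"grip":0,"linear":[0,0,3],"rot":[0,0,0]}
  ]
}}

```text
clock: 4.97
position: [589.2, -278.8, 51.1]
ee_rot: [1.0, -0.013, 0.0, 0.0]
contact_force: [-1.0, 0.6, 2.5]
gripper_width: -0.1
grasp_force: 1.1
```

```bash
python3 -c "
from h import *
im=imaging.get_image('scene');a=im['frame'][120:240,100:240]
b=imaging.get_image('top')['frame'][90:210,270:410]
im={'frame':np.hstack([a,b])};save(im,'press2.png',s=2.8)"
```

```text
(no output)
```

View pics/press2.png

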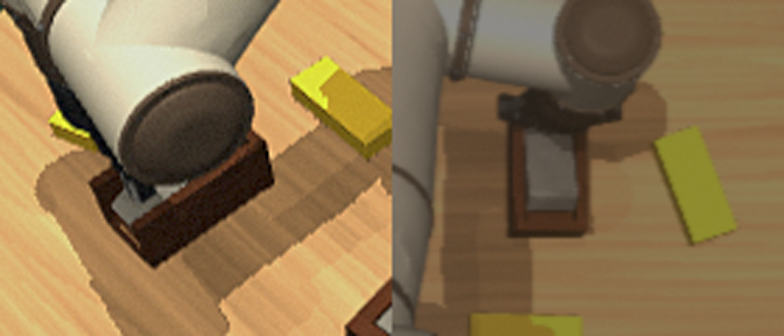

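Top panel: the stone's near end is up (its end face shows at ~(550,195)), so it is tipped. Raising the tool, opening it, and tilting to the stone's normal.

```bash
python3 -c "
from h import *
to(hol(41,0,160),tool(HY)); to(hol(-5,0,141.5),tool(HY,28)); to(hol(-42.6,0,70.8),tool(HY,28))"
```

```text
lin [1.4, 0.2, -108.9] rot [0.0, -0.001, 0.001] clock 5.075 pos [ 589.2 -278.8   51.1]
lin [-44.7, 0.2, -90.5] rot [0.001, -0.49, 0.0] clock 5.075 pos [ 589.2 -278.8   51.1]
lin [-82.3, 0.2, -19.8] rot [0.001, -0.49, 0.0] clock 5.075 pos [ 589.2 -278.8   51.1]
```

>>> {"method": "arm_command", "body": {
  "rows": [
    {"grip":0,"linear":[0,0,-20],"rot":[0,0,0]},
    {"grip":0,"linear":[0,0,-60],"rot":[0,0,0]},
    {"grip":1,"linear":[0,0,-110],"rot":[0,0,0]},
    {"grip":1,"linear":[0,0,-110],"rot":[0,0,0]},
    {"grip":1,"linear":[0,0,-110],"rot":[0,0,0]}
  ]
}}

```text
clock: 5.7
position: [588.3, -278.4, 159.9]
ee_rot: [1.0, -0.013, -0.0, -0.0]
contact_force: [-0.3, 0.7, -0.2]
gripper_width: 54.5
grasp_force: 0.0
```

```bash
python3 -c "
from h import *
to(hol(-5,0,141.5),tool(HY,28)); to(hol(-42.6,0,70.8),tool(HY,28))"
```

```text
lin [-43.8, 0.7, 18.4] rot [-0.001, -0.488, 0.0] clock 5.7 pos [ 588.3 -278.4  159.9]
lin [-81.3, 0.7, 89.2] rot [-0.001, -0.488, 0.0] clock 5.7 pos [ 588.3 -278.4  159.9]
```

>>> {"method": "arm_command", "body": {
  "rows": [
    {"grip":1,"linear":[-44,0.5,18],"rot":[0,-0.488,0]},
    {"grip":1,"linear":[-44,0.5,18],"rot":[0,-0.488,0]},
    {"grip":1,"linear":[-44,0.5,18],"rot":[0,-0.488,0]},
    {"grip":1,"linear":[-44,0.5,18],"rot":[0,-0.488,0]},
    {"grip":1,"linear":[-44,0.5,18],"rot":[0,-0.488,0]}
  ]
}}

```text
clock: 6.32
position: [544.2, -278.0, 141.5]
ee_rot: [0.97, -0.013, -0.242, -0.003]
contact_force: [0.0, -0.2, -0.0]
gripper_width: 85.0
grasp_force: 0.0
```

```bash
python3 -c "
from h import *
to(hol(-42.6,0,70.8),tool(HY,28))
A=imaging.get_image('scene');B=imaging.get_image('top')
# predicted stone corners overlay
for im in(A,B):
    f=im['frame']=im['frame'].copy()
    for s,h in((62,26),(62,0)):
        for y in(-25,25):
            p=proj(im,hol(.469*h-.883*s,y,38+.883*h+.469*s)); f[int(round(p[1])),int(round(p[0]))]=(255,0,0)
im={'frame':np.hstack([A['frame'][120:240,100:240],B['frame'][90:210,270:410]])};save(im,'pre.png',s=2.8)"
```

```text
lin [0.3, -0.1, 80.0] rot [-0.0, 0.0, 0.0] clock 6.325 pos [ 544.2 -278.   141.5]
```

View pics/pre.png

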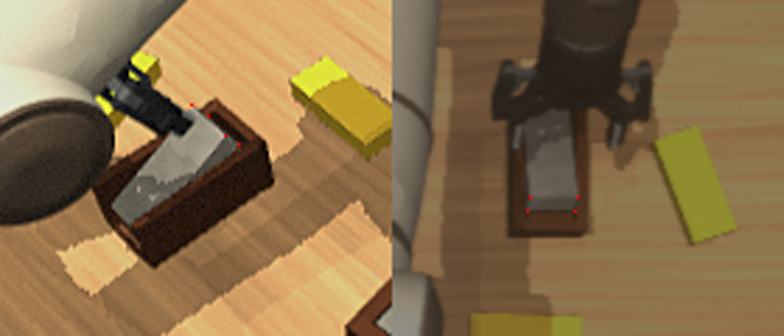

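The predicted tipped corners (red dots) fall on the stone's raised end in both views, and the open fingers straddle it. Approaching along the stone's normal.

>>> {"method": "arm_command", "body": {
  "rows": [
    {"grip":1,"linear":[0,0,30],"rot":[0,0,0]},
    {"grip":1,"linear":[0,0,55],"rot":[0,0,0]},
    {"grip":1,"linear":[0,0,70],"rot":[0,0,0]},
    {"grip":1,"linear":[0,0,76],"rot":[0,0,0]},
    {"grip":1,"linear":[0,0,80],"rot":[0,0,0]},
    {"grip":1,"linear":[0,0,80],"rot":[0,0,0]}
  ]
}}

```text
clock: 7.18
position: [507.8, -277.2, 72.2]
ee_rot: [0.97, -0.012, -0.241, -0.003]
contact_force: [-1.0, -0.2, -0.6]
gripper_width: 85.4
grasp_force: 0.0
```

>>> {"method": "arm_command", "body": {
  "rows": [
    {"grip":0.75,"linear":[0,0,0],"rot":[0,0,0]},
    {"grip":0.7,"linear":[0,0,0],"rot":[0,0,0]},
    {"grip":0.64,"linear":[0,0,0],"rot":[0,0,0]},
    {"grip":0.6,"linear":[0,0,0],"rot":[0,0,0]},
    {"grip":0.5,"linear":[0,0,0],"rot":[0,0,0]},
    {"grip":0.3,"linear":[0,0,0],"rot":[0,0,0]},
    {"grip":0,"linear":[0,0,0],"rot":[0,0,0]},
    {"grip":0,"linear":[0,0,0],"rot":[0,0,0]}
  ]
}}

```text
clock: 8.18
position: [507.5, -277.1, 72.1]
ee_rot: [0.97, -0.012, -0.242, -0.003]
contact_force: [0.5, 0.0, 3.4]
gripper_width: 48.1
grasp_force: 62.3
```

>>> {"method": "arm_command", "body": {
  "rows": [
    {"grip":0,"linear":[-2,0,-4],"rot":[0,0,0]},
    {"grip":0,"linear":[-5,0,-9],"rot":[0,0,0]},
    {"grip":0,"linear":[-8,0,-15],"rot":[0,0,0]},
    {"grip":0,"linear":[-12,0,-22],"rot":[0,0,0]},
    {"grip":0,"linear":[-16,0,-30],"rot":[0,0,0]},
    {"grip":0,"linear":[-21,0,-40],"rot":[0,0,0]},
    {"grip":0,"linear":[-26,0,-50],"rot":[0,0,0]},
    {"grip":0,"linear":[-32,0,-60],"rot":[0,0,0]},
    {"grip":0,"linear":[-37,0,-70],"rot":[0,0,0]},
    {"grip":0,"linear":[-37,0,-70],"rot":[0,0,0]}
  ]
}}

```text
clock: 9.43
position: [508.1, -277.3, 152.3]
ee_rot: [0.971, -0.013, -0.24, -0.003]
contact_force: [-0.2, -0.1, -4.0]
gripper_width: 48.2
grasp_force: 62.2
```

```bash
python3 -c "
from h import *
A=imaging.get_image('scene');B=imaging.get_image('top')
im={'frame':np.hstack([A['frame'][60:240,60:260],B['frame'][60:240,240:440]])};save(im,'lift.png',s=2)
to(hol(-42.6,0,200),tool(HY,0))"
```

```text
lin [-23.4, -0.1, -43.1] rot [-0.0, 0.488, 0.0] clock 9.525 pos [ 507.4 -277.   150.9]
```

View pics/lift.png

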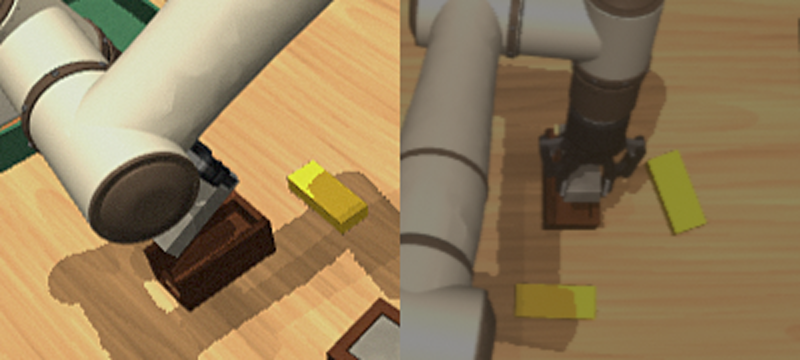

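The stone is held by its raised end and nearly clear of the holder, hanging steeply (left panel (235,180) to (170,250)). Lifting further, then levelling.

>>> {"method": "arm_command", "body": {
  "rows": [
    {"grip":0,"linear":[-12,0,-22],"rot":[0,0,0]},
    {"grip":0,"linear":[-24,0,-44],"rot":[0,0,0]},
    {"grip":0,"linear":[-36,0,-66],"rot":[0,0.05,0]},
    {"grip":0,"linear":[-36,0,-66],"rot":[0,0.15,0]},
    {"grip":0,"linear":[-36,0,-66],"rot":[0,0.25,0]},
    {"grip":0,"linear":[-36,0,-66],"rot":[0,0.35,0]},
    {"grip":0,"linear":[-36,0,-66],"rot":[0,0.42,0]},
    {"grip":0,"linear":[-36,0,-66],"rot":[0,0.488,0]},
    {"grip":0,"linear":[-36,0,-66],"rot":[0,0.488,0]}
  ]
}}

```text
clock: 10.65
position: [504.9, -276.9, 226.1]
ee_rot: [1.0, -0.013, -0.001, -0.0]
contact_force: [-0.1, 0.4, -3.7]
gripper_width: 48.3
grasp_force: 62.8
```

```bash
python3 -c "
from h import *
A=imaging.get_image('scene');B=imaging.get_image('top')
im={'frame':np.hstack([A['frame'][60:240,60:260],B['frame'][60:240,240:440]])};save(im,'lift2.png',s=2)
s=arm.read_state()
p=s['position'];R=Ro.from_quat(s['ee_rot']);print(p,R.as_matrix().round(3).tolist(),s['joints'].round(2),s['wrist_torque'],s['contact_force'])
# overlay prediction of stone end corners for sag angles: grip point at tip, far end 113 mm ahead
for a in (0,20,40,60):
    print(a,[proj(im2,p+Ro.from_euler('z',-1.5,degrees=True).apply([113*np.cos(np.radians(a)),0,-113*np.sin(np.radians(a))])).round().tolist() for im2 in(A,B)])
"
```

```text
[ 506.25373387 -277.03152174  225.85183426] [[1.0, -0.026, -0.002], [-0.026, -1.0, 0.0], [-0.002, -0.0, -1.0]] [-0.22  0.31 -0.12  0.   -1.14  1.76] [0.02097207 0.14730092 0.02651899] [-0.0250562   0.21771686 -2.99386311]
0 [[121.0, 148.0], [335.0, 109.0]]
20 [[128.0, 159.0], [333.0, 115.0]]
40 [[140.0, 164.0], [331.0, 125.0]]
60 [[153.0, 164.0], [330.0, 138.0]]
```

View pics/lift2.png

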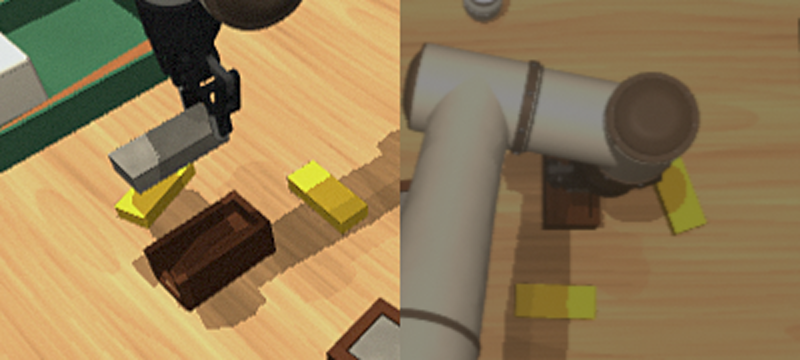

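The stone hangs level in the vertical gripper (left panel, far end ~(128,170)); the holder is empty. Carrying it to the mat.

```bash
python3 -c "
from h import *
to(hol(-51,0,220,MAT,MY),tool(MY))"
```

```text
lin [-47.4, -549.2, 6.1] rot [-0.0, 0.002, 0.007] clock 10.75 pos [ 506.3 -277.   225.9]
```

>>> {"method": "arm_command", "body": {
  "rows": [
    {"grip":0,"linear":[-2,-20,6],"rot":[0,0,0]},
    {"grip":0,"linear":[-5,-60,6],"rot":[0,0,0]},
    {"grip":0,"linear":[-9,-110,6],"rot":[0,0,0]},
    {"grip":0,"linear":[-14,-160,6],"rot":[0,0,0]},
    {"grip":0,"linear":[-18,-210,6],"rot":[0,0,0]},
    {"grip":0,"linear":[-22,-260,6],"rot":[0,0,0]},
    {"grip":0,"linear":[-27,-310,6],"rot":[0,0,0]},
    {"grip":0,"linear":[-31,-360,6],"rot":[0,0,0]},
    {"grip":0,"linear":[-35,-410,6],"rot":[0,0,0]},
    {"grip":0,"linear":[-40,-460,6],"rot":[0,0,0]}
  ]
}}

```text
clock: 12.0
position: [477.5, 186.2, 219.7]
ee_rot: [1.0, -0.012, -0.001, 0.0]
contact_force: [0.1, -0.0, -3.8]
gripper_width: 48.4
grasp_force: 62.9
```

```bash
python3 -c "
from h import *
to(hol(-51,0,60,MAT,MY),tool(MY))"
```

```text
lin [-6.4, -87.0, 159.6] rot [0.001, 0.001, 0.008] clock 12.0 pos [477.5 186.2 219.7]
```

>>> {"method": "arm_command", "body": {
  "rows": [
    {"grip":0,"linear":[-3,-40,0],"rot":[0,0,0.004]},
    {"grip":0,"linear":[-6,-75,10],"rot":[0,0,0.008]},
    {"grip":0,"linear":[-6,-87,40],"rot":[0,0,0.008]},
    {"grip":0,"linear":[-6,-87,80],"rot":[0,0,0.008]},
    {"grip":0,"linear":[-6,-87,120],"rot":[0,0,0.008]},
    {"grip":0,"linear":[-6,-87,145],"rot":[0,0,0.008]},
    {"grip":0,"linear":[-6,-87,160],"rot":[0,0,0.008]},
    {"grip":0,"linear":[-6,-87,160],"rot":[0,0,0.008]}
  ]
}}

```text
clock: 13.0
position: [474.1, 270.9, 59.2]
ee_rot: [1.0, -0.017, -0.001, 0.001]
contact_force: [-0.2, -0.8, -2.6]
gripper_width: 48.0
grasp_force: 62.9
```

```bash
python3 -c "
from h import *
to(hol(-51,0,20,MAT,MY),tool(MY))
A=imaging.get_image('scene');B=imaging.get_image('top')
im={'frame':np.hstack([A['frame'][204:384,240:440],B['frame'][80:260,60:260]])};save(im,'low.png',s=2)
for im in (A,B):
  for d in models.tip_of(im,'stone_mid'): print(d['score'],at(im,d['pixel'],62).round())
"
```

```text
lin [-1.1, -2.3, 39.2] rot [0.002, 0.002, -0.0] clock 13.0 pos [474.1 270.9  59.2]
0.92 [531. 269.  62.]
0.81 [ 391. -215.   62.]
0.79 [ 543. -394.   62.]
0.95 [533. 264.  62.]
0.92 [ 358. -246.   62.]
0.8 [ 510. -428.   62.]
```

View pics/low.png

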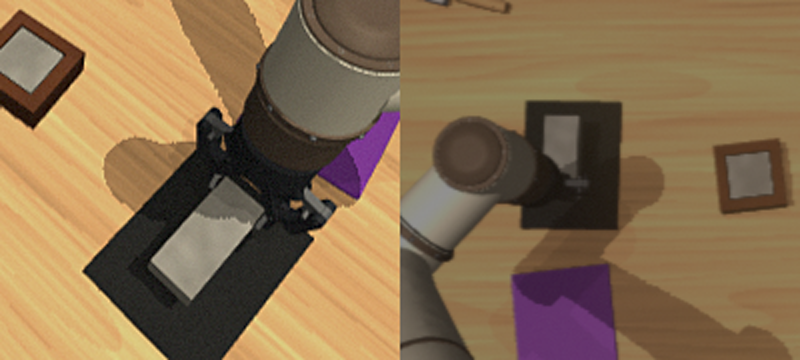

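The stone hangs level over the black mat, centred (left panel ~(205,240)). Lowering.

>>> {"method": "arm_command", "body": {
  "rows": [
    {"grip":0,"linear":[-1,-2,15],"rot":[0,0,0]},
    {"grip":0,"linear":[-1,-2,27],"rot":[0,0,0]},
    {"grip":0,"linear":[-1,-2,34],"rot":[0,0,0]},
    {"grip":0,"linear":[-1,-2,37],"rot":[0,0,0]},
    {"grip":0,"linear":[-1,-2,38],"rot":[0,0,0]},
    {"grip":0,"linear":[-1,-2,38],"rot":[0,0,0]}
  ]
}}

```text
clock: 13.95
position: [474.0, 273.1, 22.4]
ee_rot: [1.0, -0.017, 0.0, -0.0]
contact_force: [0.5, 0.0, -3.8]
gripper_width: 48.5
grasp_force: 62.9
```

>>> {"method": "arm_command", "body": {
  "rows": [
    {"grip":0,"linear":[0,0,1],"rot":[0,0,0]},
    {"grip":0,"linear":[0,0,2],"rot":[0,0,0]},
    {"grip":0,"linear":[0,0,2],"rot":[0,0,0]}
  ]
}}

```text
clock: 14.32
position: [473.8, 272.9, 20.2]
ee_rot: [1.0, -0.017, -0.0, 0.0]
contact_force: [0.3, 0.8, -3.6]
gripper_width: 48.5
grasp_force: 62.9
```

>>> {"method": "arm_command", "body": {
  "rows": [
    {"grip":0,"linear":[0,0,1],"rot":[0,0,0]},
    {"grip":0,"linear":[0,0,1.5],"rot":[0,0,0]},
    {"grip":0,"linear":[0,0,1.5],"rot":[0,0,0]}
  ]
}}

```text
clock: 14.7
position: [474.1, 273.0, 19.8]
ee_rot: [1.0, -0.017, 0.0, -0.0]
contact_force: [-2.0, -1.9, 4.4]
gripper_width: 48.3
grasp_force: 63.8
```

Contact. Releasing and rising.

>>> {"method": "arm_command", "body": {
  "rows": [
    {"grip":0.62,"linear":[0,0,0],"rot":[0,0,0]},
    {"grip":0.75,"linear":[0,0,0],"rot":[0,0,0]},
    {"grip":1,"linear":[0,0,0],"rot":[0,0,0]},
    {"grip":1,"linear":[0,0,0],"rot":[0,0,0]},
    {"grip":1,"linear":[0,0,-10],"rot":[0,0,0]},
    {"grip":1,"linear":[0,0,-50],"rot":[0,0,0]},
    {"grip":1,"linear":[0,0,-110],"rot":[0,0,0]},
    {"grip":1,"linear":[-30,0,-170],"rot":[0,0,0]},
    {"grip":1,"linear":[-60,0,-200],"rot":[0,0,0]},
    {"grip":1,"linear":[-60,0,-200],"rot":[0,0,0]}
  ]
}}

```text
clock: 15.95
position: [413.6, 276.0, 223.1]
ee_rot: [1.0, -0.016, 0.003, -0.003]
contact_force: [0.2, 0.1, -0.1]
gripper_width: 85.1
grasp_force: 0.0
```

```bash
python3 - <<'E'
from h import *
A=imaging.get_image('scene');B=imaging.get_image('top')
for n,im in(("scene",A),("top",B)):
    h=cv2.cvtColor(im["frame"],cv2.COLOR_RGB2HSV).astype(int)
    c0=proj(im,MAT+[0,0,34]).astype(int)
    m=((h[:,:,1]<70)&(h[:,:,2]>85)).astype(np.uint8)
    k,lab,st,ce=cv2.connectedComponentsWithStats(m); i=lab[c0[1],c0[0]]
    c=max(cv2.findContours((lab==i).astype(np.uint8),cv2.RETR_EXTERNAL,cv2.CHAIN_APPROX_NONE)[0],key=len)[:,0]
    print(n,i,cv2.minAreaRect(np.array([at(im,p,34)[:2] for p in c],np.float32)))
im={'frame':np.hstack([A['frame'][204:384,240:440],B['frame'][80:260,60:260]])};save(im,'done.png',s=2)
print(arm.read_state()["contact_force"])
E
```

```text
scene 115 ((525.8545532226562, 271.2686462402344), (50.328887939453125, 120.2847671508789), 88.07444763183594)
top 30 ((525.7208862304688, 272.85626220703125), (48.44533920288086, 116.76638793945312), 88.00460052490234)
[-0.92046774 -0.25389837 -0.42999933]
```

View pics/done.png

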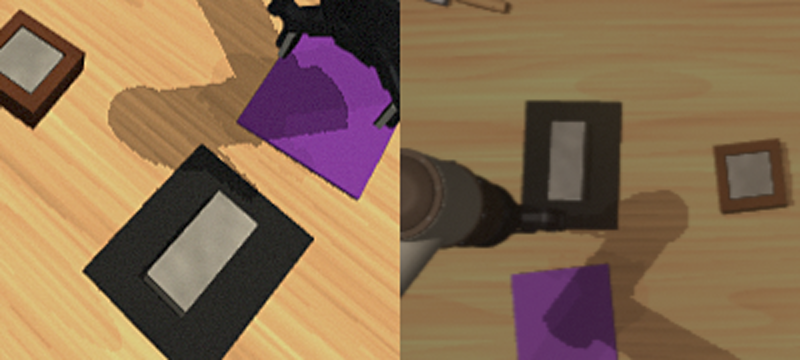

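The stone lies flat on the black mat about 2 mm from its centre (left panel ~(203,250)). The square stone is still in its holder, and the arm is clear.

```bash
python3 -c "
from h import *
print(job.job_done())"
```

```text
the job is handed in; nothing more can be done
None
```

The long grey stone was rocked up out of its holder and now lies flat on the black mat, about 2 mm from its centre; the square stone is still in its own holder, and the job is handed in at about 16 s on the robot's clock.

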